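Close the gift tin and hold back the spring pusher

ROBOT

A 7-joint arm with a two-finger parallel gripper is mounted at the origin on the work surface. World frame = base frame: x ahead of the robot, y to its left, z up, the work surface at z = 0. Lengths are in mm, angles in rad, forces in N, time in s.
With the tool pointing down it reaches from about 425 to 1025 mm from the base axis. Payload 9.4 kg.
Tool frame: the origin (TCP) lies at the very end of the fingers, on their centre line; the grasp point (between the pads) lies 19 mm behind it; z points along the fingers, x is the direction in which the jaws open and shut, and the axes are right-handed (so a half turn about z gives the same grasp; the last joint's range is limited). The gripper opens to 93 mm and grips with 3 to 60 N. Pads are 15 mm wide; open, the fingers measure 128 mm over their backs; the gripper's body (75 mm by 188 mm) begins 65 mm behind the grasp point.
Start: joints at [-1.388, 0.599, -0.003, 1.599, 0.002, 0.943, -0.08], TCP at [186.248, 700.668, 218.618] pointing down, gripper open.
Joint ranges: [-2.57, 2.57], [-0.35, 1.97], [-1.29, 1.29], [0.11, 2.56], [-1.05, 4.19], [0.11, 1.86], [-2.63, 2.63]. Speed limits (rad/s): [2.22, 2.22, 3.01, 3.01, 3.14, 3.14, 3.14].

INTERFACE

Orientations are given as [roll, pitch, yaw] about the fixed x, y, z axes, in that order (R = Rz(yaw) Ry(pitch) Rx(roll)).
In Python, from rig import bot, optics, job gives the robot as it stands.
- The arm moves only by the tool drive_tool, never from a script. Its argument "commands" is a list of rows, each an object of numbers: "tx", "ty", "tz": the shift along the tool's x, y, z in mm; "ax", "ay", "az": the turn, a rotation vector about the tool's x, y, z in degrees. In form: [{"tx": .., "ty": .., "tz": .., "ax": .., "ay": .., "az": ..}, ...]. A call has exactly 10 rows; each row shifts and turns the pose as measured when the row begins, along the tool's axes as they then stand; what a row does not reach is not made up. A row lasts 1/10 s, in which the tool goes at most 50 mm and 8.59 degrees, less where a joint would pass 70% of its speed; a pose out of reach is approached as far as the arm can. A call is refused whole if a number of a shift passes 50 or a number of a turn 8.59, either way. A call with a gripper value outside its range is refused whole. "grip" is the closure, from -1 (fully open) to 1 (shut), set as the call begins (left out, the last holds). The fingers move at their own pace and stop on an object; the grip force is fixed at half the most. Time passes only in rows, so rows that do not move let the fingers close, or fill a call up. It gives the time, the measured TCP pose, the force and the opening at its end, in the units of the state.
- bot.sense(): the state, without advancing time (a new reading comes with each control period).
- optics.grab_frame(name): name is "side" or "top" or "wrist"; returns (picture, depth): 400x640x3 uint8, red, green, blue; 400x640 float32, mm along the optical axis (not along the pixel's ray), 0 where there is no reading.
- optics.calibration(name): a dict with "mtx" (3x3 intrinsics, pixels), "pose" (4x4, takes a point from camera to world coordinates); the wrist camera has in their place "tool_from_camera" (4x4, takes a point from camera to tool coordinates, whose origin is the TCP and whose axes are the tool frame's). Camera axes: x right, y down, z forward; pixel columns grow to the right and rows downward; lengths in mm; the calibration is good to about 2 mm. A picture is of the moment at which its call begins: read the wrist's pose just before it. calibration takes no time and is no camera call.
- job.finish_job(): hands the job in, once; it reports no verdict.
Trained networks look in the newest picture that a camera, given by its name, has taken for a name from the list of things; names that differ only in an ending like _2 or _b are one class to them, and where a whole thing is asked for, a point or a joint stands for the part that bears it (a point fixed in the world has none). Each returns a list of dicts, best first, with "conf" (0 to 1); they miss things now and then, are a little off and sometimes report something else, mostly with a low value. They report only what shows in the picture. A call takes as long as a camera call. They do not tell look-alikes from the thing itself.
- optics.outline_of(camera, name): "mask" (400x640 bool, what is visible of it).
- optics.pinpoint(camera, name): "at" ([x, y, z] in mm, in world coordinates, good to about 4 mm: a listed point, or the origin of a listed thing).
The state is a dict: "time": time; "q": joint angles; "dq": joint speeds; "tau": joint torques, N m; "tool_pos": TCP position; "tool_rot": TCP orientation; "wrist_force": force on the tool from outside, world axes, zero at the start; "ft_torque": the same for the moment, N m; "finger_gap": opening from 0.0 (shut) to 1.0 (fully open).
Only numpy, scipy, OpenCV 4.12 (cv2) and the standard library are available. Lean on these libraries where they do the work, as an engineer would, in place of code of your own. Each camera call takes 0.05 s, during which the arm holds its last target. There are 200 camera calls.

TASK

Set the loose burgundy lid squarely on the open burgundy tin of canelés until it is fully seated, and let go of it. Then, in the display tray that holds the burgundy tins, pull the spring pusher back until the front face of its white paddle is level with the red mark and keep it there, so that I can drop the closed tin in: finish while still holding the paddle. Leave the other tray, the stocked tins, the jars and the cup where they are.

Things in the scene. Friction and masses are not known exactly. Their poses are not given: they have to be found in the camera images.
- tin: Open burgundy gift tin standing on the counter, 56 (x) x 108 (y) x 52 (z) mm outside, walls 2.5 mm, about 0.28 kg with two canelés inside that stay below the rim (top at 47.5 mm). Origin: centre of its underside, z up.
- lid: Loose burgundy lid with a gold band, lying skirt down: 65 (x) x 117 (y) x 18.5 mm outside, 0.05 kg. Skirt 2.5 mm thick, 16 mm deep and 60 x 112 mm inside: it slips over the tin with 2 mm play each side, either way round. Origin: centre of the plane of the skirt's lower edge, z up. Seated, its origin is 36 mm above the tin's, on the same axis.
- tray: Display tray with the burgundy tins, fixed: black base 340 (x) x 130 (y) x 6 mm; lane 124 mm wide inside; clear dividers to 51 mm above the counter; clear front lip to 50 mm at the +x end, inner face at x = +166 mm. Origin: centre of the underside; the spring pushes to +x, the customer's end. Two like trays stand side by side, in either order.
- pusher (a joint): How far the burgundy tray's pusher is drawn back (m): from the front lip's inner face to the paddle's front face, along the tray's -x. It rests against the tins near 0.130; the red mark is at 0.206; it goes on to 0.27, with no latch. A coil spring pulls it forwards with about 5.2 N at 0.130 and 6.1 N at the mark, and takes it back if let go.
- paddle: White upright paddle of the burgundy tray's pusher: plate 112 mm wide (y), 5 mm thick, to 82 mm above the origin; on top a yellow ribbed pull tab 12 mm thick (x), 46 mm wide (y), from 78 to 112 mm up and 2 to 14 mm behind (-x of) the front face. Origin: on the front (+x) face, mid-width, on the tray's floor 6 mm above the counter. Moves only along the tray's x.
- grip (a point): Point to grip on that pull tab: its centre in x and y (8 mm behind the front face), 98 mm above the tray floor, 104 mm above the counter. From above, the fingers can pinch the tab front and back (along the tray's x); it is clear of the tins (tops 60.5 mm above the counter).
- mark (a point): Centre of the red line across the burgundy tray's floor and over both dividers (4 mm wide); the paddle's front face is to be level with it along the tray's x. It leaves room for one tin more.
- tray_b: The other display tray, the same but holding ivory tins: leave alone. Origin and axes as for the burgundy tray.
- paddle_b: White paddle of the other tray's pusher, the same build and origin as the burgundy tray's: leave alone.
- stock0: Closed burgundy tin at the front of the burgundy tray, 65 x 117 x 54.5 mm, 0.3 kg. Origin: centre of the underside.
- stock1: Closed burgundy tin behind it, against the paddle; the same size.
- stock_b0: Closed ivory tin at the front of the other tray; the same size.
- stock_b1: Closed ivory tin behind it; the same size.
- jam: Jar with a brass cap, 62 mm across, 85 mm tall, standing on the counter to the robot's left. Origin: centre of the underside.
- honey: Jar with a black cap, 56 mm across, 100 mm tall, standing to the robot's right. Origin: centre of the underside.
- coffee: White cup, 76 mm across the rim, 85 mm tall, standing to the robot's right. Origin: centre of the underside.
Things that resemble listed ones, but are neither listed nor needed, are in the scene too. There is more than one size of the tin; the job needs the middle-sized.

How it is judged:
By the outcome, as a careful person would: the job done as asked, in the order asked, and still so for the second after the job is handed in, while the arm keeps its last pose, push and grip.
It also fails if it takes over 51 s, if anything falls off the work surface, if the arm or the gripper's body presses on something with over 40 N, if the wrist force passes 120 N, or if a joint passes its speed limit or range.

## Working session

There is one attempt and no reset: what is moved stays moved. The work goes in short steps, Python scripts to look and compute and a tool call to move; the robot and the scene stay as the last step left them, time stands still between calls to the robot, and variables do not carry over. Pictures are saved under pics/ and viewed, about 8 in all and at most 12, crops included, and the job is handed in when it is done.

Besides the shell and the picture viewer there is one more tool, called after "Request:" by a JSON object that holds its "name" and its "arguments". drive_tool: Moves the arm, as the interface text tells. Its arguments: {"type":"object","properties":{"commands":{"type":"array"},"grip":{"type":"number"}},"required":["commands"]}

```bash
mkdir -p pics
cat > h.py <<'E'
import numpy as np, cv2
from rig import bot, optics, job
def save(n,im,crop=None,s=1):
    if crop: im=im[crop[1]:crop[3],crop[0]:crop[2]]
    cv2.imwrite('pics/'+n,cv2.resize(im[:,:,::-1],None,fx=s,fy=s,interpolation=cv2.INTER_CUBIC))
def proj(cam,p):
    c=optics.calibration(cam);T=np.linalg.inv(c['pose']);q=T[:3,:3]@np.array(p)+T[:3,3];q=c['mtx']@q
    return (q[:2]/q[2]).round()
E
python3 - <<'E'
from h import *
t,d=optics.grab_frame('top');s,_=optics.grab_frame('side')
save('a.png',np.vstack([t,s]),s=0.75*1.0)
np.save('topd.npy',d);np.save('top.npy',t)
for n in ['tin','lid','tray','paddle','grip','mark','stock0','jam','honey','coffee']:
    for r in optics.pinpoint('top',n): print(n,round(r['conf'],2),np.round(r['at']),proj('top',r['at']))
print(bot.sense()); print(optics.calibration('top'))
E
```

```text
tin 0.89 [624. 272.   3.] [240. 175.]
tin 0.76 [282. 216.  -0.] [255. 282.]
tin 0.72 [580. 107.   1.] [291. 189.]
tin 0.58 [616. -52.  10.] [340. 177.]
lid 0.77 [467. 286.   2.] [234. 223.]
lid 0.52 [ 452. -432.   -2.] [460. 230.]
tray 0.98 [ 589. -262.   -0.] [405. 187.]
tray 0.63 [550. -54.   0.] [341. 198.]
tray 0.48 [498. 414.  -3.] [196. 213.]
paddle 0.9 [ 627. -265.    6.] [407. 175.]
paddle 0.89 [585. -54.   5.] [341. 187.]
grip 0.85 [579. -55. 102.] [342. 185.]
mark 0.65 [509. -58.  10.] [342. 211.]
stock0 0.91 [621. -57.  10.] [342. 176.]
stock0 0.62 [682. -52.  10.] [340. 157.]
jam 0.59 [500. 410.  -0.] [197. 213.]
honey 0.83 [ 573. -421.   -2.] [455. 192.]
coffee 0.58 [ 452. -432.    0.] [460. 230.]
coffee 0.29 [466. 288.   1.] [234. 223.]
{'time': 0.6, 'q': array([-1.38771217,  0.59931028, -0.00249996,  1.5993545 ,  0.00180575,
        0.94289164, -0.07978732]), 'dq': array([-8.82283618e-05, -4.38040149e-04,  1.31187899e-03,  3.04445603e-04,
        7.12247556e-04,  1.50264941e-03,  9.39506590e-05]), 'tau': array([-1.94072682e-04, -7.64430499e+01,  1.49543513e+00, -2.5260
[... 175 characters left out ...]
82198e-05,  1.31104987e+00]), 'wrist_force': array([ 0.50587257,  0.46897405, -0.64245658]), 'ft_torque': array([ 0.0136891 , -0.0276022 ,  0.05882421]), 'finger_gap': 0.9991895846305282}
{'mtx': array([[369.25713438,   0.        , 320.15780844],
       [  0.        , 369.25713438, 200.15760274],
       [  0.        ,   0.        ,   1.        ]]), 'pose': array([[ 9.56027174e-03, -9.94683553e-01,  1.02534048e-01,
         4.21347317e+02],
       [-9.99749580e-01, -7.43315954e-03,  2.11074874e-02,
        -1.29815153e+01],
       [-2.02331186e-02, -1.02710164e-01, -9.94505527e-01,
         1.18251183e+03],
       [ 0.00000000e+00,  0.00000000e+00,  0.00000000e+00,
         1.00000000e+00]])}
```

Run:
```python
from h import *
t=np.load('top.npy');save('crop.png',t,(160,130,500,310),2.35)
```

```text
(no output)
```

View pics/a.png

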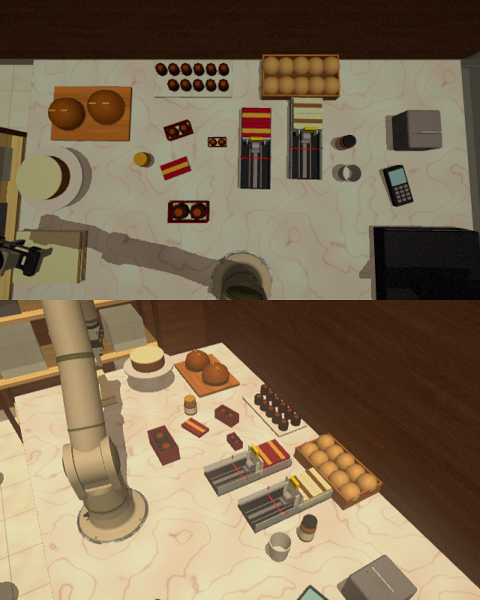

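View pics/crop.png

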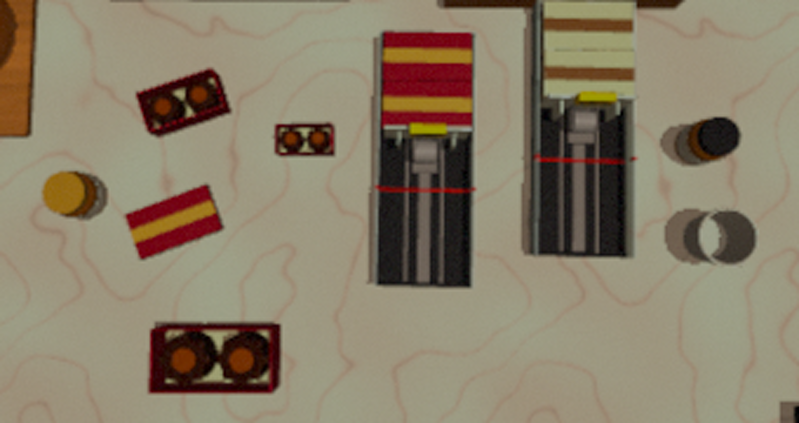

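```bash
cat >> h.py <<'E'
def pose():
    from scipy.spatial.transform import Rotation as R
    s=bot.sense();T=np.eye(4);T[:3,:3]=R.from_euler('xyz',s['tool_rot']).as_matrix();T[:3,3]=s['tool_pos'];return T
def cam(name):
    c=optics.calibration(name)
    return c['mtx'],(c['pose'] if 'pose' in c else pose()@c['tool_from_camera'])
def world(K,T,d,uv):
    uv=np.asarray(uv,float);z=d[uv[:,1].astype(int),uv[:,0].astype(int)]
    P=np.c_[(uv[:,0]-K[0,2])/K[0,0]*z,(uv[:,1]-K[1,2])/K[1,1]*z,z]
    return (P@T[:3,:3].T+T[:3,3])[z>0]
def rect(P):
    (c,s,a)=cv2.minAreaRect(P[:,:2].astype(np.float32))
    b=cv2.boxPoints((c,s,a));e=b[1]-b[0];f=b[2]-b[1]
    if np.hypot(*e)<np.hypot(*f):e=f
    return np.round(c,1),np.round(sorted(s),1),round(np.degrees(np.arctan2(e[1],e[0]))%180,1)
def fit(name,cls,zlo,zhi,near=None):
    pc=T=None
    K,T=cam(name);im,d=optics.grab_frame(name)
    for r in optics.outline_of(name,cls)[:4]:
        m=cv2.erode(r['mask'].astype(np.uint8),np.ones((1,1)))
        v,u=np.nonzero(m);P=world(K,T,d,np.c_[u,v]);Q=P[(P[:,2]>zlo)&(P[:,2]<zhi)]
        if len(Q)>20:print(cls,round(r['conf'],2),'px',u.mean().round(),v.mean().round(),len(Q),'z',np.percentile(P[:,2],[5,50,95]).round(1),'rect c,size,longdir',*rect(Q))
    return im,d
E
python3 - <<'E'
from h import *
fit('top','tin',40,65);fit('top','lid',8,30);fit('top','tray',40,60);fit('top','paddle',60,130);fit('top','stock0',50,75)
c=optics.calibration('wrist');print(c['mtx'].round(0)[0],c['tool_from_camera'].round(2))
E
```

```text
tin 0.78 px 251.0 283.0 588 z [ 4.6 61.7 74.6] rect c,size,longdir [287.4 215.9] [ 78.6 155.2] 90.7
lid 0.7 px 234.0 224.0 738 z [14.4 18.4 22.1] rect c,size,longdir [463.1 284.4] [ 65.1 116.7] 111.1
tray 0.91 px 341.0 214.0 363 z [ 1.8  6.6 65.1] rect c,size,longdir [550.8 -53.7] [130.4 337.6] 179.4
tray 0.61 px 461.0 190.0 50 z [ 11.1  92.4 101.7] rect c,size,longdir [ 567.1 -402.8] [22.5 54.9] 18.3
tray 0.6 px 407.0 201.0 422 z [ 2.1  7.  67.7] rect c,size,longdir [ 592.  -263.2] [130.5 338.4] 178.9
paddle 0.96 px 342.0 191.0 145 z [ 13.7  44.4 118.8] rect c,size,longdir [576.9 -55.1] [ 13.2 102.8] 91.2
paddle 0.77 px 408.0 177.0 184 z [ 12.   43.9 117.9] rect c,size,longdir [ 619.9 -262. ] [ 29.4 108. ] 88.6
stock0 0.77 px 341.0 174.0 707 z [56.1 60.  63.9] rect c,size,longdir [620.6 -54.1] [ 61.1 114.1] 90.6
stock0 0.72 px 342.0 154.0 785 z [56.1 60.1 63.4] rect c,size,longdir [680.2 -53.8] [ 67.7 114.6] 89.9
[282.   0. 321.] [[ 1.0000e+00 -0.0000e+00  0.0000e+00  8.0000e-02]
 [ 0.0000e+00  9.7000e-01  2.5000e-01 -6.8380e+01]
 [-0.0000e+00 -2.5000e-01  9.7000e-01 -1.6565e+02]
 [ 0.0000e+00  0.0000e+00  0.0000e+00  1.0000e+00]]
```

```bash
cat >> h.py <<'E'
def rows(p,yawdeg,n=10):
    from scipy.spatial.transform import Rotation as R
    s=bot.sense();pos=np.array(s['tool_pos']);Rt=R.from_euler('xyz',s['tool_rot']);G=R.from_euler('xyz',[np.pi,0,np.radians(yawdeg)])
    for k in range(n,0,-1):
        d=(np.array(p)-pos)/k;w=(Rt.inv()*G).as_rotvec()/k
        l=Rt.inv().apply(d).round(1);a=np.degrees(w).round(2);print(l,a)
        pos=pos+Rt.apply(l);Rt=Rt*R.from_rotvec(np.radians(a))
E
python3 -c "
from h import *
rows([463,284,150],21)"
```

```text
[-33.2  37.5   6.9] [0.   0.   5.41]
[-29.5  40.4   6.9] [0.   0.   5.41]
[-25.5  43.    6.9] [0.   0.   5.41]
[-21.4  45.2   6.8] [0.   0.   5.41]
[-17.   47.    6.9] [0.   0.   5.41]
[-12.5  48.4   6.8] [ 0.   -0.    5.41]
[-7.9 49.4  6.9] [ 0.   -0.    5.41]
[-3.2 49.9  6.8] [ 0.   -0.    5.42]
[ 1.6 50.   6.9] [ 0.   -0.    5.41]
[ 6.3 49.7  6.8] [ 0.   -0.    5.42]
```

Request:
{"name": "drive_tool", "arguments": {"commands": [{"tx": -33, "ty": 37, "tz": 7, "ax": 0, "ay": 0, "az": 5.4}, {"tx": -29, "ty": 40, "tz": 7, "ax": 0, "ay": 0, "az": 5.4}, {"tx": -25, "ty": 42, "tz": 7, "ax": 0, "ay": 0, "az": 5.4}, {"tx": -21, "ty": 45, "tz": 7, "ax": 0, "ay": 0, "az": 5.4}, {"tx": -17, "ty": 46, "tz": 7, "ax": 0, "ay": 0, "az": 5.4}, {"tx": -12, "ty": 47, "tz": 7, "ax": 0, "ay": 0, "az": 5.4}, {"tx": -8, "ty": 48, "tz": 7, "ax": 0, "ay": 0, "az": 5.4}, {"tx": -3, "ty": 48, "tz": 7, "ax": 0, "ay": 0, "az": 5.4}, {"tx": 2, "ty": 48, "tz": 7, "ax": 0, "ay": 0, "az": 5.4}, {"tx": 6, "ty": 48, "tz": 7, "ax": 0, "ay": 0, "az": 5.4}], "grip": -1}}

```text
time: 2.1
tool_pos: [453.5, 290.5, 146.2]
tool_rot: [-3.132, -0.005, 0.345]
wrist_force: [0.9, 0.5, -1.1]
finger_gap: 1.0
```

Run:
```python
from h import *
print(pose().round(2))
im,d=fit('wrist','lid',8,30);fit('wrist','tin',45,58)
K,T=cam('wrist')
for n in ['tin','lid']:
    for r in optics.pinpoint('wrist',n): print(n,round(r['conf'],2),np.round(r['at']))
save('w1.png',im)
rows([463,284,150],21,3)
```

```text
[[ 9.4000e-01  3.4000e-01  0.0000e+00  4.5347e+02]
 [ 3.4000e-01 -9.4000e-01  1.0000e-02  2.9047e+02]
 [ 0.0000e+00 -1.0000e-02 -1.0000e+00  1.4616e+02]
 [ 0.0000e+00  0.0000e+00  0.0000e+00  1.0000e+00]]
lid 0.92 px 328.0 199.0 6373 z [16.7 18.1 19.3] rect c,size,longdir [463.3 285.8] [ 65.  117.1] 111.1
tin 0.6 px 134.0 185.0 2742 z [14.  61.3 74.4] rect c,size,longdir [287.  231.1] [ 81.  130.5] 90.5
tin 0.98 [629. 273.   2.]
tin 0.8 [289. 221.  -5.]
lid 0.56 [463. 288.  -3.]
[ 2.4  4.1 -1.3] [-0.19 -0.08 -0.3 ]
[ 2.4  4.1 -1.3] [-0.18 -0.08 -0.29]
[ 2.3  4.2 -1.2] [-0.19 -0.08 -0.3 ]
```

View pics/w1.png

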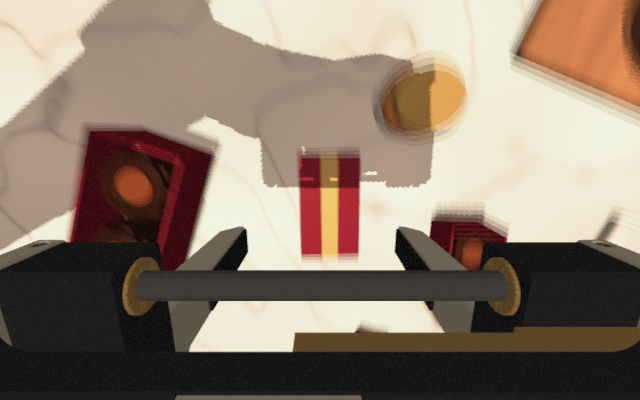

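Request:
{"name": "drive_tool", "arguments": {"commands": [{"tx": 2.5, "ty": 2.5, "tz": 20, "ax": -0.2, "ay": -0.1, "az": -0.4}, {"tx": 2.5, "ty": 2.5, "tz": 25, "ax": -0.2, "ay": -0.1, "az": -0.4}, {"tx": 2.5, "ty": 2.5, "tz": 25, "ax": -0.1, "ay": -0.1, "az": -0.5}, {"tz": 20}, {"tz": 10}, {}, {}, {}, {}, {}]}}

```text
invalid input at $.commands[3]: expected keys tx, ty, tz, ax, ay, az
```

Run:
```python
from h import *
s=bot.sense();print(s['tool_pos'],s['tool_rot'],s['dq'].round(3))
im,d=fit('wrist','lid',8,30);save('w2.png',im)
rows([463.3,285.8,4],21.1,4)
```

```text
[452.02592638 293.14721492 146.26631711] [-3.13181025 -0.00415216  0.35101261] [-0.019 -0.001 -0.006 -0.002 -0.    -0.001 -0.   ]
lid 0.73 px 328.0 202.0 6327 z [16.9 18.2 19.3] rect c,size,longdir [463.4 285.4] [ 65.1 118.1] 111.1
[ 1.9  3.2 35.5] [-0.14 -0.06 -0.23]
[ 1.9  3.1 35.6] [-0.14 -0.06 -0.23]
[ 2.   3.  35.6] [-0.14 -0.06 -0.23]
[ 2.   2.9 35.5] [-0.13 -0.06 -0.24]
```

Request:
{"name": "drive_tool", "arguments": {"commands": [{"tx": 3, "ty": 4, "tz": 20, "ax": -0.2, "ay": -0.1, "az": -0.3}, {"tx": 3, "ty": 4, "tz": 25, "ax": -0.2, "ay": -0.1, "az": -0.3}, {"tx": 2, "ty": 4, "tz": 25, "ax": -0.1, "ay": -0.1, "az": -0.4}, {"tx": 0, "ty": 0, "tz": 20, "ax": 0, "ay": 0, "az": 0}, {"tx": 0, "ty": 0, "tz": 15, "ax": 0, "ay": 0, "az": 0}, {"tx": 0, "ty": 0, "tz": 0, "ax": 0, "ay": 0, "az": 0}, {"tx": 0, "ty": 0, "tz": 0, "ax": 0, "ay": 0, "az": 0}, {"tx": 0, "ty": 0, "tz": 0, "ax": 0, "ay": 0, "az": 0}, {"tx": 0, "ty": 0, "tz": 0, "ax": 0, "ay": 0, "az": 0}, {"tx": 0, "ty": 0, "tz": 0, "ax": 0, "ay": 0, "az": 0}]}}

```text
time: 3.5
tool_pos: [460.7, 298.4, 41.6]
tool_rot: [-3.135, -0.006, 0.392]
wrist_force: [-0.6, 0.8, -0.9]
finger_gap: 1.001
```

Run:
```python
from h import *
s=bot.sense();print(s['tool_pos'],s['tool_rot'],s['dq'].round(3))
im,d=fit('wrist','lid',8,30)
rows([463.3,285.5,4],21.1,3)
```

```text
[460.65772557 298.44683833  41.59411031] [-3.13481144 -0.00621187  0.39168499] [-0.004 -0.014  0.003 -0.003  0.002  0.005 -0.001]
lid 0.62 px 318.0 226.0 11165 z [16.8 18.1 19.2] rect c,size,longdir [463.5 285.7] [ 65.4 117.6] 111.2
[-0.9  4.4 12.4] [-0.13 -0.11  0.44]
[-0.8  4.3 12.5] [-0.13 -0.12  0.45]
[-0.8  4.3 12.5] [-0.13 -0.11  0.44]
```

Request:
{"name": "drive_tool", "arguments": {"commands": [{"tx": -1, "ty": 4.5, "tz": 5, "ax": -0.2, "ay": -0.1, "az": 0.5}, {"tx": -1, "ty": 4.5, "tz": 5, "ax": -0.2, "ay": -0.1, "az": 0.5}, {"tx": -1, "ty": 4.5, "tz": 5, "ax": 0, "ay": -0.1, "az": 0.4}, {"tx": 0, "ty": 0, "tz": 0, "ax": 0, "ay": 0, "az": 0}, {"tx": 0, "ty": 0, "tz": 0, "ax": 0, "ay": 0, "az": 0}, {"tx": 0, "ty": 0, "tz": 0, "ax": 0, "ay": 0, "az": 0}, {"tx": 0, "ty": 0, "tz": 0, "ax": 0, "ay": 0, "az": 0}, {"tx": 0, "ty": 0, "tz": 0, "ax": 0, "ay": 0, "az": 0}, {"tx": 0, "ty": 0, "tz": 0, "ax": 0, "ay": 0, "az": 0}, {"tx": 0, "ty": 0, "tz": 0, "ax": 0, "ay": 0, "az": 0}]}}

```text
time: 4.6
tool_pos: [463.5, 283.1, 25.3]
tool_rot: [3.141, -0.001, 0.364]
wrist_force: [-0.6, -0.5, 0.3]
finger_gap: 0.997
```

Run:
```python
from h import *
rows([463.5,285.6,4],21.1,3)
```

```text
[ 0.3 -0.8  7.1] [ 0.02 -0.01 -0.08]
[ 0.3 -0.8  7.1] [ 0.01 -0.01 -0.09]
[ 0.3 -0.8  7.1] [ 0.02 -0.02 -0.08]
```

Request:
{"name": "drive_tool", "arguments": {"commands": [{"tx": 0.3, "ty": -0.8, "tz": 6, "ax": 0, "ay": 0, "az": 0}, {"tx": 0.3, "ty": -0.8, "tz": 6, "ax": 0, "ay": 0, "az": 0}, {"tx": 0.3, "ty": -0.6, "tz": 4, "ax": 0, "ay": 0, "az": -0.2}, {"tx": 0, "ty": 0, "tz": 2, "ax": 0, "ay": 0, "az": 0}, {"tx": 0, "ty": 0, "tz": 0, "ax": 0, "ay": 0, "az": 0}, {"tx": 0, "ty": 0, "tz": 0, "ax": 0, "ay": 0, "az": 0}, {"tx": 0, "ty": 0, "tz": 0, "ax": 0, "ay": 0, "az": 0}, {"tx": 0, "ty": 0, "tz": 0, "ax": 0, "ay": 0, "az": 0}, {"tx": 0, "ty": 0, "tz": 0, "ax": 0, "ay": 0, "az": 0}, {"tx": 0, "ty": 0, "tz": 0, "ax": 0, "ay": 0, "az": 0}]}}

```text
time: 5.6
tool_pos: [463.5, 285.9, 5.6]
tool_rot: [3.141, -0.001, 0.368]
wrist_force: [0.6, 0.2, 0.3]
finger_gap: 1.0
```

Request:
{"name": "drive_tool", "arguments": {"commands": [{"tx": 0, "ty": 0, "tz": 0, "ax": 0, "ay": 0, "az": 0}, {"tx": 0, "ty": 0, "tz": 0, "ax": 0, "ay": 0, "az": 0}, {"tx": 0, "ty": 0, "tz": 0, "ax": 0, "ay": 0, "az": 0}, {"tx": 0, "ty": 0, "tz": 0, "ax": 0, "ay": 0, "az": 0}, {"tx": 0, "ty": 0, "tz": 0, "ax": 0, "ay": 0, "az": 0}, {"tx": 0, "ty": 0, "tz": 0, "ax": 0, "ay": 0, "az": 0}, {"tx": 0, "ty": 0, "tz": 0, "ax": 0, "ay": 0, "az": 0}, {"tx": 0, "ty": 0, "tz": 0, "ax": 0, "ay": 0, "az": 0}, {"tx": 0, "ty": 0, "tz": 0, "ax": 0, "ay": 0, "az": 0}, {"tx": 0, "ty": 0, "tz": 0, "ax": 0, "ay": 0, "az": 0}], "grip": 1}}

```text
time: 6.6
tool_pos: [463.6, 285.9, 5.9]
tool_rot: [3.141, -0.001, 0.368]
wrist_force: [0.2, -0.2, 0.3]
finger_gap: 0.694
```

Request:
{"name": "drive_tool", "arguments": {"commands": [{"tx": 0, "ty": 0, "tz": -12, "ax": 0, "ay": 0, "az": 0}, {"tx": 0, "ty": 0, "tz": -22, "ax": 0, "ay": 0, "az": 0}, {"tx": 8, "ty": 10, "tz": -28, "ax": 0, "ay": 0, "az": 0}, {"tx": 16, "ty": 20, "tz": -22, "ax": 0, "ay": 0, "az": 0}, {"tx": 20, "ty": 25, "tz": -15, "ax": 0, "ay": 0, "az": 0}, {"tx": 22, "ty": 28, "tz": -12, "ax": 0, "ay": 0, "az": 0}, {"tx": 22, "ty": 28, "tz": -10, "ax": 0, "ay": 0, "az": 0}, {"tx": 20, "ty": 25, "tz": -5, "ax": 0, "ay": 0, "az": 0}, {"tx": 16, "ty": 20, "tz": 0, "ax": 0, "ay": 0, "az": 0}, {"tx": 8, "ty": 10, "tz": 0, "ax": 0, "ay": 0, "az": 0}]}}

```text
time: 7.6
tool_pos: [649.9, 175.8, 145.2]
tool_rot: [3.14, -0.001, 0.373]
wrist_force: [0.1, 1.1, -0.9]
finger_gap: 0.699
```

Request:
{"name": "drive_tool", "arguments": {"commands": [{"tx": 3, "ty": 4, "tz": 0, "ax": 0, "ay": 0, "az": 0}, {"tx": 0, "ty": 0, "tz": 0, "ax": 0, "ay": 0, "az": 0}, {"tx": 0, "ty": 0, "tz": 0, "ax": 0, "ay": 0, "az": 0}, {"tx": 0, "ty": 0, "tz": 0, "ax": 0, "ay": 0, "az": 0}, {"tx": 0, "ty": 0, "tz": 0, "ax": 0, "ay": 0, "az": 0}, {"tx": 0, "ty": 0, "tz": 0, "ax": 0, "ay": 0, "az": 0}, {"tx": 0, "ty": 0, "tz": 0, "ax": 0, "ay": 0, "az": 0}, {"tx": 0, "ty": 0, "tz": 0, "ax": 0, "ay": 0, "az": 0}, {"tx": 0, "ty": 0, "tz": 0, "ax": 0, "ay": 0, "az": 0}, {"tx": 0, "ty": 0, "tz": 0, "ax": 0, "ay": 0, "az": 0}]}}

```text
time: 8.6
tool_pos: [649.9, 176.4, 145.2]
tool_rot: [-3.141, 0.003, 0.377]
wrist_force: [0.5, -0.5, -1.2]
finger_gap: 0.693
```

Run:
```python
from h import *
im,d=fit('wrist','tin',47,57);save('w3.png',im)
K,T=cam('wrist');np.savez('w3.npz',im=im,d=d,K=K,T=T)
for r in optics.pinpoint('wrist','tin'): print(round(r['conf'],2),np.round(r['at']))
```

```text
tin 0.65 px 335.0 82.0 1350 z [ 2.7 43.3 51.5] rect c,size,longdir [622.8 277.1] [ 55.9 101.2] 109.1
0.74 [578. 109.   0.]
0.57 [629. 274.   3.]
```

View pics/w3.png

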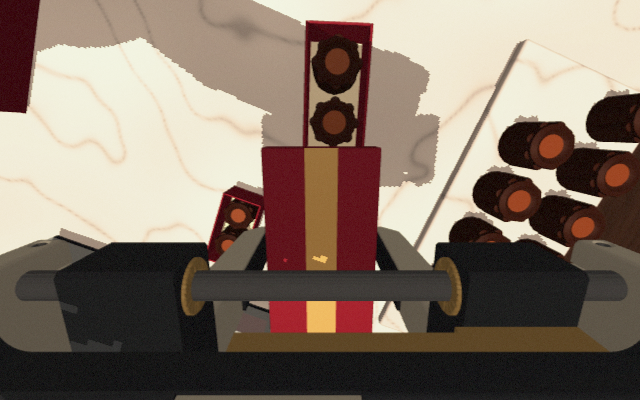

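Request:
{"name": "drive_tool", "arguments": {"commands": [{"tx": -3, "ty": 10, "tz": -5, "ax": 0, "ay": 0, "az": 0.1}, {"tx": -3, "ty": 15, "tz": -10, "ax": 0, "ay": 0, "az": 0.2}, {"tx": -3, "ty": 15, "tz": -10, "ax": 0, "ay": 0, "az": 0.2}, {"tx": -2, "ty": 10, "tz": -5, "ax": 0, "ay": 0, "az": 0.1}, {"tx": 0, "ty": 0, "tz": 0, "ax": 0, "ay": 0, "az": 0}, {"tx": 0, "ty": 0, "tz": 0, "ax": 0, "ay": 0, "az": 0}, {"tx": 0, "ty": 0, "tz": 0, "ax": 0, "ay": 0, "az": 0}, {"tx": 0, "ty": 0, "tz": 0, "ax": 0, "ay": 0, "az": 0}, {"tx": 0, "ty": 0, "tz": 0, "ax": 0, "ay": 0, "az": 0}, {"tx": 0, "ty": 0, "tz": 0, "ax": 0, "ay": 0, "az": 0}]}}

```text
time: 9.75
tool_pos: [659.0, 120.0, 178.3]
tool_rot: [-3.141, 0.002, 0.364]
wrist_force: [-0.2, -1.1, -0.5]
finger_gap: 0.699
```

Run:
```python
from h import *
print(bot.sense()['tool_pos'],bot.sense()['tool_rot'])
im,d=fit('wrist','tin',47,57)
K,T=cam('wrist');np.savez('w4.npz',im=im,d=d,K=K,T=T)
save('w4.png',im,(250,0,450,220),3)
# local cloud by height around tin
v,u=np.mgrid[0:230,250:450];P=world(K,T,d,np.c_[u.ravel(),v.ravel()])
for lo in (44,47,49,50):
    Q=P[(P[:,2]>lo)&(P[:,2]<58)&(np.hypot(P[:,0]-624,P[:,1]-273)<70)]
    print(lo,len(Q),rect(Q))
```

```text
[658.9654928  119.96793643 178.29454992] [-3.14102122e+00  2.11658557e-03  3.64245625e-01]
tin 0.77 px 345.0 48.0 800 z [ 2.7 42.9 51.3] rect c,size,longdir [628.7 261. ] [55.6 81.5] 109.7
tin 0.77 px 29.0 29.0 519 z [ 2.7 28.5 52.6] rect c,size,longdir [327.4 165.2] [ 4.5 48.7] 91.2
44 2363 (array([628.4, 261.5]), array([56. , 82.6]), np.float32(109.6))
47 900 (array([628.6, 261. ]), array([56. , 81.5]), np.float32(109.6))
49 649 (array([628.8, 260.4]), array([56. , 80.2]), np.float32(109.6))
50 596 (array([628.8, 260.4]), array([55.9, 80.3]), np.float32(109.4))
```

View pics/w4.png

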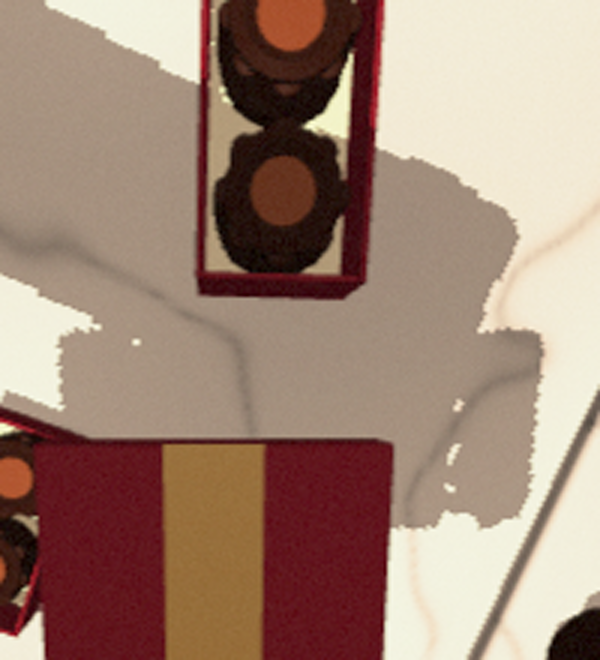

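Run:
```python
from h import *
rows([624.1,273.8,75],19.5,8)
```

```text
[  2.8 -19.5  12.9] [-0.    0.01  0.17]
[  2.7 -19.5  12.9] [-0.    0.02  0.17]
[  2.7 -19.5  12.9] [-0.01  0.01  0.17]
[  2.6 -19.6  12.9] [-0.    0.02  0.17]
[  2.6 -19.6  12.9] [-0.01  0.01  0.17]
[  2.5 -19.6  13. ] [-0.    0.02  0.17]
[  2.4 -19.5  12.9] [-0.01  0.01  0.17]
[  2.4 -19.6  13. ] [-0.    0.02  0.18]
```

Request:
{"name": "drive_tool", "arguments": {"commands": [{"tx": 2, "ty": -15, "tz": 4, "ax": 0, "ay": 0, "az": 0.2}, {"tx": 3, "ty": -25, "tz": 10, "ax": 0, "ay": 0, "az": 0.2}, {"tx": 3, "ty": -28, "tz": 15, "ax": 0, "ay": 0, "az": 0.2}, {"tx": 3, "ty": -28, "tz": 18, "ax": 0, "ay": 0, "az": 0.2}, {"tx": 3, "ty": -25, "tz": 18, "ax": 0, "ay": 0, "az": 0.2}, {"tx": 3, "ty": -18, "tz": 15, "ax": 0, "ay": 0, "az": 0.2}, {"tx": 2, "ty": -10, "tz": 10, "ax": 0, "ay": 0, "az": 0.1}, {"tx": 1, "ty": -5, "tz": 5, "ax": 0, "ay": 0, "az": 0}, {"tx": 0, "ty": 0, "tz": 3, "ax": 0, "ay": 0, "az": 0}, {"tx": 0, "ty": 0, "tz": 0, "ax": 0, "ay": 0, "az": 0}]}}

```text
time: 10.85
tool_pos: [621.9, 282.8, 75.1]
tool_rot: [-3.141, 0.001, 0.34]
wrist_force: [-0.5, -0.3, 0.4]
finger_gap: 0.7
```

Run:
```python
from h import *
print(bot.sense()['dq'].round(3))
rows([624.1,273.8,75],19.5,3)
```

```text
[ 0.004 -0.004  0.005 -0.007  0.002  0.005 -0.001]
[-0.3  3.1  0. ] [-0.02  0.01 -0.01]
[-0.3  3.1  0.1] [-0.02  0.01 -0.  ]
[-0.3  3.   0. ] [-0.02  0.02 -0.01]
```

Request:
{"name": "drive_tool", "arguments": {"commands": [{"tx": -0.3, "ty": 3, "tz": 0, "ax": 0, "ay": 0, "az": 0}, {"tx": -0.3, "ty": 3, "tz": 0, "ax": 0, "ay": 0, "az": 0}, {"tx": -0.3, "ty": 2, "tz": 3, "ax": 0, "ay": 0, "az": 0}, {"tx": 0, "ty": 0.8, "tz": 3, "ax": 0, "ay": 0, "az": 0}, {"tx": 0, "ty": 0, "tz": 3, "ax": 0, "ay": 0, "az": 0}, {"tx": 0, "ty": 0, "tz": 0, "ax": 0, "ay": 0, "az": 0}, {"tx": 0, "ty": 0, "tz": 0, "ax": 0, "ay": 0, "az": 0}, {"tx": 0, "ty": 0, "tz": 0, "ax": 0, "ay": 0, "az": 0}, {"tx": 0, "ty": 0, "tz": 0, "ax": 0, "ay": 0, "az": 0}, {"tx": 0, "ty": 0, "tz": 0, "ax": 0, "ay": 0, "az": 0}]}}

```text
time: 11.85
tool_pos: [626.9, 269.2, 67.9]
tool_rot: [3.142, -0.003, 0.334]
wrist_force: [-0.1, -0.9, 0.1]
finger_gap: 0.697
```

Run:
```python
from h import *
print(bot.sense()['wrist_force'])
rows([624.1,273.8,42],19.5,5)
im,d=fit('wrist','lid',60,100)
s,_=optics.grab_frame('side')
u,v=map(int,proj('side',[624,274,50]))
a=cv2.resize(s[v-40:v+40,u-50:u+50],(500,400),interpolation=2);b=im[:, 160:480];b=cv2.resize(b,(300,400))
save('w5.png',np.hstack([a,b]))
```

```text
[-0.11087545 -0.88279839  0.07936405]
[-0.2 -1.1  5.2] [ 0.   -0.03 -0.07]
[-0.3 -1.1  5.2] [ 0.   -0.03 -0.07]
[-0.2 -1.   5.2] [ 0.   -0.03 -0.07]
[-0.2 -1.1  5.1] [ 0.   -0.03 -0.07]
[-0.3 -1.   5.2] [ 0.   -0.04 -0.07]
lid 0.93 px 320.0 227.0 17246 z [79.  80.1 81.1] rect c,size,longdir [625.9 269.5] [ 65.2 115.9] 109.3
```

View pics/w5.png

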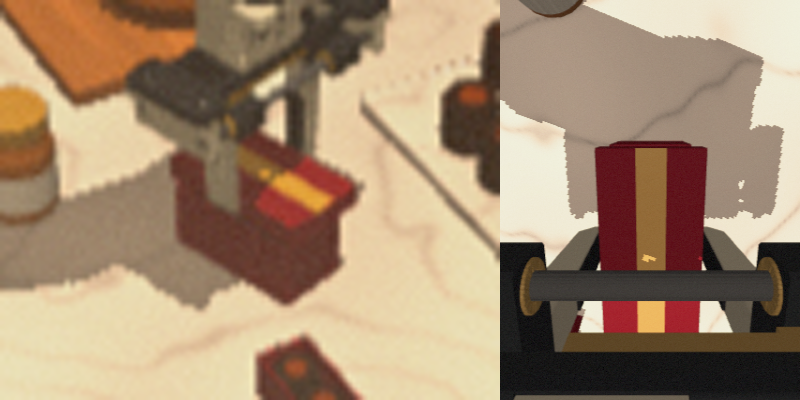

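Request:
{"name": "drive_tool", "arguments": {"commands": [{"tx": -0.3, "ty": -1.2, "tz": 0, "ax": 0, "ay": 0, "az": 0}, {"tx": -0.3, "ty": -1.2, "tz": 0, "ax": 0, "ay": 0, "az": 0}, {"tx": 0, "ty": -0.9, "tz": 0, "ax": 0, "ay": 0, "az": 0}, {"tx": 0, "ty": -0.6, "tz": 0, "ax": 0, "ay": 0, "az": 0}, {"tx": 0, "ty": -0.3, "tz": 0, "ax": 0, "ay": 0, "az": 0}, {"tx": 0, "ty": 0, "tz": 0, "ax": 0, "ay": 0, "az": 0}, {"tx": 0, "ty": 0, "tz": 0, "ax": 0, "ay": 0, "az": 0}, {"tx": 0, "ty": 0, "tz": 0, "ax": 0, "ay": 0, "az": 0}, {"tx": 0, "ty": 0, "tz": 0, "ax": 0, "ay": 0, "az": 0}, {"tx": 0, "ty": 0, "tz": 0, "ax": 0, "ay": 0, "az": 0}]}}

```text
time: 13.0
tool_pos: [624.9, 273.3, 68.0]
tool_rot: [3.142, -0.003, 0.334]
wrist_force: [0.2, 0.1, -0.6]
finger_gap: 0.697
```

Request:
{"name": "drive_tool", "arguments": {"commands": [{"tx": -0.2, "ty": -0.4, "tz": 2, "ax": 0, "ay": -0.1, "az": -0.2}, {"tx": -0.1, "ty": 0, "tz": 2, "ax": 0, "ay": 0, "az": -0.1}, {"tx": 0, "ty": 0, "tz": 2, "ax": 0, "ay": 0, "az": 0}, {"tx": 0, "ty": 0, "tz": 2, "ax": 0, "ay": 0, "az": 0}, {"tx": 0, "ty": 0, "tz": 2, "ax": 0, "ay": 0, "az": 0}, {"tx": 0, "ty": 0, "tz": 2, "ax": 0, "ay": 0, "az": 0}, {"tx": 0, "ty": 0, "tz": 2, "ax": 0, "ay": 0, "az": 0}, {"tx": 0, "ty": 0, "tz": 1, "ax": 0, "ay": 0, "az": 0}, {"tx": 0, "ty": 0, "tz": 0, "ax": 0, "ay": 0, "az": 0}, {"tx": 0, "ty": 0, "tz": 0, "ax": 0, "ay": 0, "az": 0}]}}

```text
time: 14.0
tool_pos: [624.2, 273.5, 51.2]
tool_rot: [3.141, -0.0, 0.34]
wrist_force: [-0.9, -0.0, -1.2]
finger_gap: 0.701
```

Request:
{"name": "drive_tool", "arguments": {"commands": [{"tx": 0, "ty": 0, "tz": 2, "ax": 0, "ay": 0, "az": 0}, {"tx": 0, "ty": 0, "tz": 2, "ax": 0, "ay": 0, "az": 0}, {"tx": 0, "ty": 0, "tz": 2, "ax": 0, "ay": 0, "az": 0}, {"tx": 0, "ty": 0, "tz": 1.5, "ax": 0, "ay": 0, "az": 0}, {"tx": 0, "ty": 0, "tz": 1, "ax": 0, "ay": 0, "az": 0}, {"tx": 0, "ty": 0, "tz": 0.8, "ax": 0, "ay": 0, "az": 0}, {"tx": 0, "ty": 0, "tz": 0.5, "ax": 0, "ay": 0, "az": 0}, {"tx": 0, "ty": 0, "tz": 0.5, "ax": 0, "ay": 0, "az": 0}, {"tx": 0, "ty": 0, "tz": 0.5, "ax": 0, "ay": 0, "az": 0}, {"tx": 0, "ty": 0, "tz": 0.5, "ax": 0, "ay": 0, "az": 0}]}}

```text
time: 15.0
tool_pos: [624.4, 273.6, 41.9]
tool_rot: [-3.141, -0.001, 0.34]
wrist_force: [-1.4, -0.8, 6.1]
finger_gap: 0.695
```

Request:
{"name": "drive_tool", "arguments": {"commands": [{"tx": 0, "ty": 0, "tz": 0, "ax": 0, "ay": 0, "az": 0}, {"tx": 0, "ty": 0, "tz": 0, "ax": 0, "ay": 0, "az": 0}, {"tx": 0, "ty": 0, "tz": 0, "ax": 0, "ay": 0, "az": 0}, {"tx": 0, "ty": 0, "tz": 0, "ax": 0, "ay": 0, "az": 0}, {"tx": 0, "ty": 0, "tz": 0, "ax": 0, "ay": 0, "az": 0}, {"tx": 0, "ty": 0, "tz": 0, "ax": 0, "ay": 0, "az": 0}, {"tx": 0, "ty": 0, "tz": -5, "ax": 0, "ay": 0, "az": 0}, {"tx": 0, "ty": 0, "tz": -15, "ax": 0, "ay": 0, "az": 0}, {"tx": 0, "ty": 0, "tz": -20, "ax": 0, "ay": 0, "az": 0}, {"tx": 0, "ty": 0, "tz": -20, "ax": 0, "ay": 0, "az": 0}], "grip": -1}}

```text
time: 16.0
tool_pos: [623.1, 272.9, 102.7]
tool_rot: [3.141, 0.003, 0.34]
wrist_force: [-0.4, -0.2, 1.1]
finger_gap: 1.0
```

Run:
```python
from h import *
im,d=fit('wrist','lid',45,62)
print(bot.sense()['tool_pos'],bot.sense()['finger_gap'],bot.sense()['wrist_force'])
rows([580,-30,215],0,10)
```

```text
[624.95298467 273.53428237 105.01813127] 1.0004917191236578 [ 0.17299268 -0.22670694  0.84796748]
[-14.3  27.1 -11. ] [-0.01 -0.01  1.95]
[-13.4  27.6 -11. ] [-0.   -0.01  1.94]
[-12.5  28.  -11. ] [-0.01 -0.01  1.95]
[-11.5  28.4 -11. ] [-0.   -0.01  1.94]
[-10.5  28.8 -11. ] [-0.01 -0.01  1.95]
[ -9.5  29.2 -11.1] [-0.   -0.01  1.94]
[ -8.6  29.5 -11. ] [-0.01 -0.02  1.95]
[ -7.5  29.7 -11. ] [-0.   -0.01  1.94]
[ -6.5  30.  -11.1] [-0.01 -0.02  1.95]
[ -5.6  30.2 -11. ] [-0.   -0.01  1.94]
```

Request:
{"name": "drive_tool", "arguments": {"commands": [{"tx": -10, "ty": 20, "tz": -15, "ax": 0, "ay": 0, "az": 2}, {"tx": -16, "ty": 30, "tz": -20, "ax": 0, "ay": 0, "az": 2}, {"tx": -15, "ty": 35, "tz": -20, "ax": 0, "ay": 0, "az": 2}, {"tx": -14, "ty": 38, "tz": -15, "ax": 0, "ay": 0, "az": 2}, {"tx": -12, "ty": 38, "tz": -5, "ax": 0, "ay": 0, "az": 2}, {"tx": -10, "ty": 38, "tz": 0, "ax": 0, "ay": 0, "az": 2}, {"tx": -9, "ty": 38, "tz": 0, "ax": 0, "ay": 0, "az": 2}, {"tx": -8, "ty": 33, "tz": 0, "ax": 0, "ay": 0, "az": 2}, {"tx": -5, "ty": 22, "tz": 0, "ax": 0, "ay": 0, "az": 2}, {"tx": -2, "ty": 12, "tz": 0, "ax": 0, "ay": 0, "az": 1.5}]}}

```text
time: 17.1
tool_pos: [580.9, -53.4, 183.7]
tool_rot: [-3.137, -0.007, -0.008]
wrist_force: [1.0, 0.4, -0.2]
finger_gap: 1.0
```

Request:
{"name": "drive_tool", "arguments": {"commands": [{"tx": 0, "ty": 5, "tz": 0, "ax": 0, "ay": 0, "az": 0}, {"tx": 0, "ty": 2, "tz": 0, "ax": 0, "ay": 0, "az": 0}, {"tx": 0, "ty": 0, "tz": 0, "ax": 0, "ay": 0, "az": 0}, {"tx": 0, "ty": 0, "tz": 0, "ax": 0, "ay": 0, "az": 0}, {"tx": 0, "ty": 0, "tz": 0, "ax": 0, "ay": 0, "az": 0}, {"tx": 0, "ty": 0, "tz": 0, "ax": 0, "ay": 0, "az": 0}, {"tx": 0, "ty": 0, "tz": 0, "ax": 0, "ay": 0, "az": 0}, {"tx": 0, "ty": 0, "tz": 0, "ax": 0, "ay": 0, "az": 0}, {"tx": 0, "ty": 0, "tz": 0, "ax": 0, "ay": 0, "az": 0}, {"tx": 0, "ty": 0, "tz": 0, "ax": 0, "ay": 0, "az": 0}]}}

```text
time: 18.1
tool_pos: [581.8, -55.8, 183.3]
tool_rot: [-3.135, -0.006, -0.001]
wrist_force: [-0.5, 0.4, -0.2]
finger_gap: 1.002
```

Run:
```python
from h import *
print(bot.sense()['tool_pos'],bot.sense()['tool_rot'])
# lid on tin: check from the top
fit('top','lid',40,70)
for n in ['lid','stock0']: print(n,[(round(r['conf'],2),np.round(r['at'])) for r in optics.pinpoint('top',n)])
im,d=fit('wrist','paddle',90,125);fit('wrist','stock0',52,70)
K,T=cam('wrist');np.savez('w6.npz',im=im,d=d,K=K,T=T);save('w6.png',im)
for n in ['grip','mark','paddle']: print(n,[(round(r['conf'],2),np.round(r['at'],1)) for r in optics.pinpoint('wrist',n)])
# yellow, red in wrist
h=cv2.cvtColor(im,cv2.COLOR_RGB2HSV).astype(int)
v,u=np.nonzero(d>0);P=world(K,T,d,np.c_[u,v]);H=h[v,u]
m=(H[:,0]>20)&(H[:,0]<35)&(H[:,1]>150)&(P[:,2]>105)&(abs(P[:,1]+54)<60)
if m.sum()>10:print('tab',m.sum(),P[m,2].mean(),rect(P[m]))
```

```text
[581.77066492 -55.79285475 183.28101982] [-3.13531651e+00 -6.29756717e-03 -9.00536167e-04]
lid 0.89 px 237.0 173.0 759 z [49.6 54.2 58. ] rect c,size,longdir [624.  271.9] [ 66.9 116. ] 109.5
lid [(0.73, array([626., 274.,  35.])), (0.61, array([ 724., -270.,   10.]))]
stock0 [(0.16, array([ 577., -420.,    1.]))]
paddle 0.9 px 308.0 193.0 802 z [ 16.7  69.6 118.1] rect c,size,longdir [577.3 -53.1] [12.4 45.5] 89.7
stock0 0.73 px 355.0 191.0 6588 z [59.1 60.2 61.4] rect c,size,longdir [618.2 -54.5] [ 64.9 117.4] 89.5
stock0 0.55 px 417.0 186.0 6012 z [59.1 60.3 61.4] rect c,size,longdir [682.8 -54.4] [ 65.7 116.9] 89.6
grip [(0.76, array([578.5, -52.8, 105.4])), (0.58, array([620.8, -55.8,   6.9]))]
mark [(0.76, array([512.5, -54.1,   5.3])), (0.66, array([684.9, -53.7,   6.2]))]
paddle [(0.92, array([ 625.6, -265.6,    7.8])), (0.69, array([588.9, -57. ,   7.6]))]
tab 444 123.46053115705564 (array([573.6, -48.7]), array([ 54.1, 108.6]), np.float32(178.3))
```

View pics/w6.png

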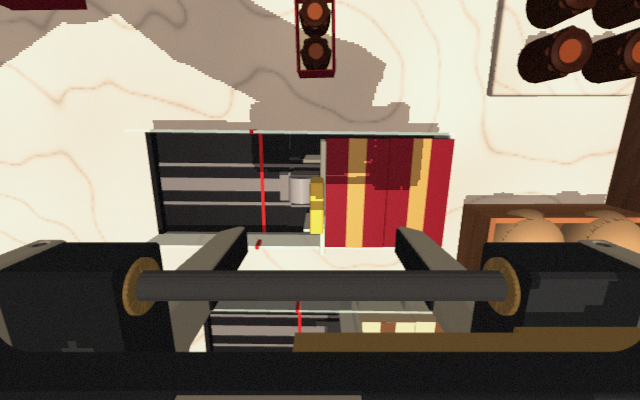

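Run:
```python
from h import *
z=np.load('w6.npz');im,d,K,T=z['im'],z['d'],z['K'],z['T']
r=im.astype(int);m=(r[:,:,0]>120)&(r[:,:,1]<60)&(r[:,:,2]<60)
m[:125]=0;m[262:]=0;m[:,:245]=0;m[:,272:]=0
v,u=np.nonzero(m);P=world(K,T,d,np.c_[u+.5,v+.5])
for lo,hi in((-3,15),(40,60)):
    Q=P[(P[:,2]>lo)&(P[:,2]<hi)]
    if len(Q)>3:print(len(Q),Q.mean(0).round(1),'x',np.percentile(Q[:,0],[5,50,95]).round(1),'slope x/y',np.polyfit(Q[:,1],Q[:,0],1).round(3))
# paddle top plate front edge: white pixels z 80-92
v,u=np.nonzero(d>0);P=world(K,T,d,np.c_[u+.5,v+.5])
Q=P[(P[:,2]>84)&(P[:,2]<92)&(abs(P[:,1]+54)<58)&(abs(P[:,0]-580)<20)];print('plate top',len(Q),np.percentile(Q,[3,50,97],axis=0).round(1))
rows([577.3,-53.1,100],-0.4,5)
```

```text
294 [510.4 -53.4   6.3] x [508.3 510.4 512.2] slope x/y [1.00000e-02 5.10878e+02]
21 [510.6 -44.   51.1] x [509.2 510.3 512.2] slope x/y [1.00000e-02 5.11005e+02]
plate top 407 [[ 580.3 -106.9   86.1]
 [ 583.4  -30.4   87.6]
 [ 586.1   -0.    89.1]]
[-1.  -0.4 16.6] [-0.07 -0.07  0.07]
[-1.  -0.5 16.7] [-0.07 -0.07  0.07]
[-0.9 -0.5 16.6] [-0.07 -0.07  0.07]
[-1.  -0.5 16.7] [-0.07 -0.07  0.07]
[-0.9 -0.5 16.6] [-0.08 -0.08  0.07]
```

Request:
{"name": "drive_tool", "arguments": {"commands": [{"tx": -1, "ty": -0.5, "tz": 8, "ax": -0.1, "ay": -0.1, "az": 0.1}, {"tx": -1, "ty": -0.5, "tz": 14, "ax": -0.1, "ay": -0.1, "az": 0.1}, {"tx": -1, "ty": -0.5, "tz": 16, "ax": -0.1, "ay": -0.1, "az": 0.1}, {"tx": -1, "ty": -0.4, "tz": 16, "ax": 0, "ay": 0, "az": 0.1}, {"tx": -0.5, "ty": 0, "tz": 12, "ax": 0, "ay": 0, "az": 0}, {"tx": 0, "ty": 0, "tz": 7, "ax": 0, "ay": 0, "az": 0}, {"tx": 0, "ty": 0, "tz": 4, "ax": 0, "ay": 0, "az": 0}, {"tx": 0, "ty": 0, "tz": 2, "ax": 0, "ay": 0, "az": 0}, {"tx": 0, "ty": 0, "tz": 0, "ax": 0, "ay": 0, "az": 0}, {"tx": 0, "ty": 0, "tz": 0, "ax": 0, "ay": 0, "az": 0}]}}

```text
time: 19.65
tool_pos: [576.5, -53.4, 96.8]
tool_rot: [-3.141, 0.001, -0.008]
wrist_force: [-0.2, 0.1, 0.8]
finger_gap: 1.003
```

Request:
{"name": "drive_tool", "arguments": {"commands": [{"tx": 0.3, "ty": 0, "tz": 1.5, "ax": 0, "ay": 0, "az": 0}, {"tx": 0.3, "ty": 0, "tz": 1.5, "ax": 0, "ay": 0, "az": 0}, {"tx": 0, "ty": 0, "tz": 1.2, "ax": 0, "ay": 0, "az": 0}, {"tx": 0, "ty": 0, "tz": 0.8, "ax": 0, "ay": 0, "az": 0}, {"tx": 0, "ty": 0, "tz": 0.3, "ax": 0, "ay": 0, "az": 0}, {"tx": 0, "ty": 0, "tz": 0, "ax": 0, "ay": 0, "az": 0}, {"tx": 0, "ty": 0, "tz": 0, "ax": 0, "ay": 0, "az": 0}, {"tx": 0, "ty": 0, "tz": 0, "ax": 0, "ay": 0, "az": 0}, {"tx": 0, "ty": 0, "tz": 0, "ax": 0, "ay": 0, "az": 0}, {"tx": 0, "ty": 0, "tz": 0, "ax": 0, "ay": 0, "az": 0}]}}

```text
time: 20.65
tool_pos: [578.1, -53.4, 92.6]
tool_rot: [-3.141, -0.002, -0.008]
wrist_force: [-0.5, -0.5, -0.5]
finger_gap: 0.998
```

Request:
{"name": "drive_tool", "arguments": {"commands": [{"tx": 0, "ty": 0, "tz": 0, "ax": 0, "ay": 0, "az": 0}, {"tx": 0, "ty": 0, "tz": 0, "ax": 0, "ay": 0, "az": 0}, {"tx": 0, "ty": 0, "tz": 0, "ax": 0, "ay": 0, "az": 0}, {"tx": 0, "ty": 0, "tz": 0, "ax": 0, "ay": 0, "az": 0}, {"tx": 0, "ty": 0, "tz": 0, "ax": 0, "ay": 0, "az": 0}, {"tx": 0, "ty": 0, "tz": 0, "ax": 0, "ay": 0, "az": 0}, {"tx": 0, "ty": 0, "tz": 0, "ax": 0, "ay": 0, "az": 0}, {"tx": 0, "ty": 0, "tz": 0, "ax": 0, "ay": 0, "az": 0}, {"tx": 0, "ty": 0, "tz": 0, "ax": 0, "ay": 0, "az": 0}, {"tx": 0, "ty": 0, "tz": 0, "ax": 0, "ay": 0, "az": 0}], "grip": 1}}

```text
time: 21.65
tool_pos: [578.1, -53.4, 92.6]
tool_rot: [-3.141, -0.002, -0.008]
wrist_force: [0.1, 0.8, 0.2]
finger_gap: 0.189
```

Request:
{"name": "drive_tool", "arguments": {"commands": [{"tx": 0, "ty": 0, "tz": 0, "ax": 0, "ay": 0, "az": 0}, {"tx": 0, "ty": 0, "tz": 0, "ax": 0, "ay": 0, "az": 0}, {"tx": 0, "ty": 0, "tz": 0, "ax": 0, "ay": 0, "az": 0}, {"tx": 0, "ty": 0, "tz": 0, "ax": 0, "ay": 0, "az": 0}, {"tx": 0, "ty": 0, "tz": 0, "ax": 0, "ay": 0, "az": 0}, {"tx": 0, "ty": 0, "tz": 0, "ax": 0, "ay": 0, "az": 0}, {"tx": 0, "ty": 0, "tz": 0, "ax": 0, "ay": 0, "az": 0}, {"tx": 0, "ty": 0, "tz": 0, "ax": 0, "ay": 0, "az": 0}, {"tx": 0, "ty": 0, "tz": 0, "ax": 0, "ay": 0, "az": 0}, {"tx": 0, "ty": 0, "tz": 0, "ax": 0, "ay": 0, "az": 0}]}}

```text
time: 22.65
tool_pos: [578.3, -53.4, 92.6]
tool_rot: [-3.141, -0.002, -0.009]
wrist_force: [0.3, -0.3, 0.2]
finger_gap: 0.127
```

Request:
{"name": "drive_tool", "arguments": {"commands": [{"tx": -3, "ty": 0, "tz": 0, "ax": 0, "ay": 0, "az": 0}, {"tx": -6, "ty": 0, "tz": 0, "ax": 0, "ay": 0, "az": 0}, {"tx": -9, "ty": 0, "tz": 0, "ax": 0, "ay": 0, "az": 0}, {"tx": -10, "ty": 0, "tz": 0, "ax": 0, "ay": 0, "az": 0}, {"tx": -10, "ty": 0, "tz": 0, "ax": 0, "ay": 0, "az": 0}, {"tx": -8, "ty": 0, "tz": 0, "ax": 0, "ay": 0, "az": 0}, {"tx": -5, "ty": 0, "tz": 0, "ax": 0, "ay": 0, "az": 0}, {"tx": -3, "ty": 0, "tz": 0, "ax": 0, "ay": 0, "az": 0}, {"tx": 0, "ty": 0, "tz": 0, "ax": 0, "ay": 0, "az": 0}, {"tx": 0, "ty": 0, "tz": 0, "ax": 0, "ay": 0, "az": 0}]}}

```text
time: 23.65
tool_pos: [535.5, -52.9, 92.6]
tool_rot: [3.139, -0.026, -0.007]
wrist_force: [4.7, 0.3, -4.3]
finger_gap: 0.132
```

Request:
{"name": "drive_tool", "arguments": {"commands": [{"tx": -4, "ty": 0, "tz": 0, "ax": 0.1, "ay": -0.3, "az": 0}, {"tx": -6, "ty": 0, "tz": 0, "ax": 0.1, "ay": -0.3, "az": 0}, {"tx": -6, "ty": 0, "tz": 0, "ax": 0, "ay": -0.3, "az": 0}, {"tx": -6, "ty": 0, "tz": 0, "ax": 0, "ay": -0.3, "az": 0}, {"tx": -5, "ty": 0, "tz": 0, "ax": 0, "ay": -0.3, "az": 0}, {"tx": -4, "ty": 0, "tz": 0, "ax": 0, "ay": -0.3, "az": 0}, {"tx": -3, "ty": 0, "tz": 0, "ax": 0, "ay": -0.2, "az": 0}, {"tx": -2, "ty": 0, "tz": 0, "ax": 0, "ay": -0.2, "az": 0}, {"tx": -1.5, "ty": 0, "tz": 0, "ax": 0, "ay": -0.2, "az": 0}, {"tx": -1, "ty": 0, "tz": 0, "ax": 0, "ay": -0.2, "az": 0}]}}

```text
time: 24.65
tool_pos: [511.1, -52.6, 92.6]
tool_rot: [3.139, -0.006, -0.005]
wrist_force: [5.5, -0.1, -6.1]
finger_gap: 0.128
```

```bash
cat > m.py <<'E'
from h import *
s=bot.sense();print(s['tool_pos'].round(1),s['tool_rot'].round(3),s['wrist_force'].round(1),round(s['finger_gap'],3),s['time'])
K,T=cam('wrist');im,d=optics.grab_frame('wrist')
v,u=np.nonzero(d>0);P=world(K,T,d,np.c_[u+.5,v+.5]);c=im[v,u].astype(int)
R=(c[:,0]>110)&(c[:,1]<70)&(c[:,2]<70)&(abs(P[:,0]-511)<15)
for lo,hi in((-3,15),(42,58)):
    Q=P[R&(P[:,2]>lo)&(P[:,2]<hi)]
    if len(Q)>3:print('mark',len(Q),np.median(Q,0).round(1))
tx=s['tool_pos'][0]
Q=P[(P[:,2]>20)&(P[:,2]<90)&(P[:,1]>-54)&(P[:,1]<2)&(abs(P[:,0]-tx-8)<12)]
print('plate',len(Q),np.percentile(Q,[1,50,99],axis=0).round(1))
Q=P[(P[:,2]>84)&(P[:,2]<92)&(P[:,1]>-54)&(P[:,1]<2)&(abs(P[:,0]-tx-8)<12)]
print('plate top',len(Q),np.percentile(Q,[2,50,98],axis=0).round(1))
E
python3 - <<'E'
exec(open('m.py').read())
t,_=optics.grab_frame('top')
save('w7.png',np.hstack([cv2.resize(im[90:290,160:480],(480,300)),cv2.resize(t[130:260,290:420],(300,300))]))
E
```

```text
[511.1 -52.6  92.6] [ 3.139 -0.006 -0.005] [ 5.5 -0.1 -6.1] 0.128 24.65
mark 143 [510.9  -5.7   6.5]
mark 30 [510.8  10.4  51.4]
plate 805 [[507.3 -40.7  22.6]
 [514.7 -16.3  86.9]
 [519.    1.6  89.2]]
plate top 523 [[509.1 -38.9  86. ]
 [516.5 -16.5  87.5]
 [519.    1.1  90.8]]
```

View pics/w7.png

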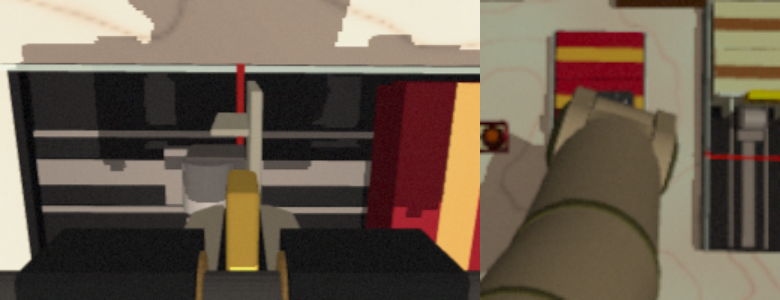

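Request:
{"name": "drive_tool", "arguments": {"commands": [{"tx": -3, "ty": 0, "tz": 0, "ax": 0.1, "ay": -0.2, "az": 0}, {"tx": -3, "ty": 0, "tz": 0, "ax": 0, "ay": -0.2, "az": 0}, {"tx": -3, "ty": 0, "tz": 0, "ax": 0, "ay": -0.2, "az": 0}, {"tx": -3, "ty": 0, "tz": 0, "ax": 0, "ay": -0.2, "az": 0}, {"tx": -2.5, "ty": 0, "tz": 0, "ax": 0, "ay": -0.2, "az": 0}, {"tx": -2, "ty": 0, "tz": 0, "ax": 0, "ay": -0.2, "az": 0}, {"tx": -1.5, "ty": 0, "tz": 0, "ax": 0, "ay": -0.2, "az": 0}, {"tx": -1.5, "ty": 0, "tz": 0, "ax": 0, "ay": -0.2, "az": 0}, {"tx": -1.5, "ty": 0, "tz": 0, "ax": 0, "ay": -0.2, "az": 0}, {"tx": -1.5, "ty": 0, "tz": 0, "ax": 0, "ay": -0.2, "az": 0}]}}

```text
time: 25.75
tool_pos: [505.8, -52.6, 92.6]
tool_rot: [3.137, -0.001, -0.006]
wrist_force: [6.1, 0.3, -8.3]
finger_gap: 0.125
```

```bash
python3 m.py; python3 -c "
from h import *
for i in range(4): optics.grab_frame('side')
print(bot.sense()['tool_pos'],bot.sense()['tool_rot'])"
```

```text
[505.8 -52.6  92.6] [ 3.137e+00 -1.000e-03 -6.000e-03] [ 6.1  0.3 -8.3] 0.125 25.75
mark 27 [510.6   4.4   6.5]
mark 29 [510.4  10.6  51.1]
plate 775 [[501.9 -42.   21.2]
 [509.4 -16.3  87.1]
 [513.7   1.7  89.1]]
plate top 525 [[503.8 -39.1  86.1]
 [511.2 -16.4  87.6]
 [513.7   1.2  90.4]]
[505.84582092 -52.60374226  92.61927607] [ 3.13676803e+00 -1.58418017e-03 -6.01591437e-03]
```

Request:
{"name": "drive_tool", "arguments": {"commands": [{"tx": -2.2, "ty": 0, "tz": 0.3, "ax": 0, "ay": -0.2, "az": 0}, {"tx": -2.2, "ty": 0, "tz": 0.3, "ax": 0, "ay": -0.2, "az": 0}, {"tx": -2.2, "ty": 0, "tz": 0.3, "ax": 0, "ay": -0.2, "az": 0}, {"tx": -2.2, "ty": 0, "tz": 0.3, "ax": 0, "ay": -0.2, "az": 0}, {"tx": -2.2, "ty": 0, "tz": 0.3, "ax": 0, "ay": -0.2, "az": 0}, {"tx": -2, "ty": 0, "tz": 0.3, "ax": 0, "ay": -0.2, "az": 0}, {"tx": -2, "ty": 0, "tz": 0.3, "ax": 0, "ay": -0.2, "az": 0}, {"tx": -2, "ty": 0, "tz": 0.3, "ax": 0, "ay": -0.2, "az": 0}, {"tx": -1.8, "ty": 0, "tz": 0.3, "ax": 0, "ay": -0.2, "az": 0}, {"tx": -1.8, "ty": 0, "tz": 0.3, "ax": 0, "ay": -0.2, "az": 0}]}}

```text
time: 27.0
tool_pos: [506.1, -52.6, 92.6]
tool_rot: [3.134, -0.005, -0.007]
wrist_force: [5.4, 0.4, -3.1]
finger_gap: 0.127
```

```bash
python3 m.py; python3 -c "
from h import *
for i in range(4): optics.grab_frame('side')
print(bot.sense()['tool_pos'],bot.sense()['tool_rot'])"
```

```text
[506.1 -52.6  92.6] [ 3.134 -0.005 -0.007] [ 5.4  0.4 -3.1] 0.127 27.0
mark 37 [508.5 -15.1   6.7]
mark 36 [510.8  10.5  51.5]
plate 801 [[502.2 -41.1  21.6]
 [509.8 -16.1  86.9]
 [514.    1.5  89.3]]
plate top 514 [[504.7 -39.4  86. ]
 [511.6 -16.7  87.5]
 [514.    1.1  90.8]]
[506.07043365 -52.65107442  92.5709983 ] [ 3.13356103 -0.00512016 -0.0069747 ]
```

Request:
{"name": "drive_tool", "arguments": {"commands": [{"tx": -2.5, "ty": 0, "tz": 0, "ax": 0.1, "ay": -0.2, "az": 0}, {"tx": -3, "ty": 0, "tz": 0, "ax": 0.1, "ay": -0.2, "az": 0}, {"tx": -3, "ty": 0, "tz": 0, "ax": 0.1, "ay": -0.2, "az": 0}, {"tx": -3, "ty": 0, "tz": 0, "ax": 0, "ay": -0.2, "az": 0}, {"tx": -2.5, "ty": 0, "tz": 0, "ax": 0, "ay": -0.2, "az": 0}, {"tx": -2, "ty": 0, "tz": 0, "ax": 0, "ay": -0.2, "az": 0}, {"tx": -2, "ty": 0, "tz": 0, "ax": 0, "ay": -0.2, "az": 0}, {"tx": -2, "ty": 0, "tz": 0, "ax": 0, "ay": -0.2, "az": 0}, {"tx": -2, "ty": 0, "tz": 0, "ax": 0, "ay": -0.2, "az": 0}, {"tx": -2, "ty": 0, "tz": 0, "ax": 0, "ay": -0.2, "az": 0}]}}

```text
time: 28.25
tool_pos: [500.3, -52.6, 92.6]
tool_rot: [3.135, -0.003, -0.007]
wrist_force: [5.8, -0.9, -8.4]
finger_gap: 0.125
```

```bash
python3 m.py
```

```text
[500.3 -52.6  92.6] [ 3.135e+00 -3.000e-03 -7.000e-03] [ 5.8 -0.9 -8.4] 0.125 28.25
mark 41 [511.3   3.3   6.5]
mark 36 [510.7  10.6  51.4]
plate 784 [[496.4 -42.1  21.4]
 [504.  -16.4  87. ]
 [508.2   1.7  89.1]]
plate top 519 [[498.6 -39.7  86.1]
 [505.8 -16.6  87.7]
 [508.2   1.2  90.8]]
```

Request:
{"name": "drive_tool", "arguments": {"commands": [{"tx": -1.5, "ty": 0, "tz": 0, "ax": 0.1, "ay": -0.2, "az": 0}, {"tx": -1.5, "ty": 0, "tz": 0, "ax": 0.1, "ay": -0.2, "az": 0}, {"tx": -1.5, "ty": 0, "tz": 0, "ax": 0.1, "ay": -0.2, "az": 0}, {"tx": -1.5, "ty": 0, "tz": 0, "ax": 0, "ay": -0.2, "az": 0}, {"tx": -1.5, "ty": 0, "tz": 0, "ax": 0, "ay": -0.2, "az": 0}, {"tx": -1.5, "ty": 0, "tz": 0, "ax": 0, "ay": -0.2, "az": 0}, {"tx": -1.8, "ty": 0, "tz": 0, "ax": 0, "ay": -0.2, "az": 0}, {"tx": -1.8, "ty": 0, "tz": 0, "ax": 0, "ay": -0.2, "az": 0}, {"tx": -2, "ty": 0, "tz": 0, "ax": 0, "ay": -0.2, "az": 0}, {"tx": -2, "ty": 0, "tz": 0, "ax": 0, "ay": -0.2, "az": 0}]}}

```text
time: 29.3
tool_pos: [501.9, -52.6, 92.6]
tool_rot: [3.136, -0.0, -0.007]
wrist_force: [6.7, 0.0, -9.0]
finger_gap: 0.124
```

```bash
python3 m.py
```

```text
[501.9 -52.6  92.6] [ 3.136 -0.    -0.007] [ 6.7  0.  -9. ] 0.124 29.3
mark 29 [511.    4.3   6.6]
mark 31 [510.7  10.6  51.4]
plate 767 [[498.  -42.7  21.2]
 [505.5 -15.9  87. ]
 [509.8   1.6  89.3]]
plate top 526 [[500.2 -39.8  85.8]
 [507.3 -16.4  87.5]
 [509.8   1.1  91.2]]
```

Run:
```python
from h import *
t,d=fit('top','lid',40,70);fit('top','paddle',60,130)
for i in range(14): s,_=optics.grab_frame('side')
print(bot.sense()['tool_pos'],bot.sense()['finger_gap'],bot.sense()['time'])
save('z.png',np.hstack([cv2.resize(s[60:330,200:470],(400,400)),cv2.resize(t[130:330,160:360],(400,400))]))
```

```text
lid 0.63 px 237.0 173.0 795 z [45.7 54.1 57.9] rect c,size,longdir [623. 272.] [ 66.3 116.2] 109.1
paddle 0.86 px 409.0 177.0 178 z [  6.8  43.2 117.5] rect c,size,longdir [ 619.5 -262.2] [ 29.4 108.5] 89.2
paddle 0.46 px 410.0 141.0 384 z [55.4 59.8 63.4] rect c,size,longdir [ 721.4 -266.4] [ 66.9 114.4] 89.9
[501.87856147 -52.58532878  92.61866722] 0.12901871543910562 30.25
```

View pics/z.png

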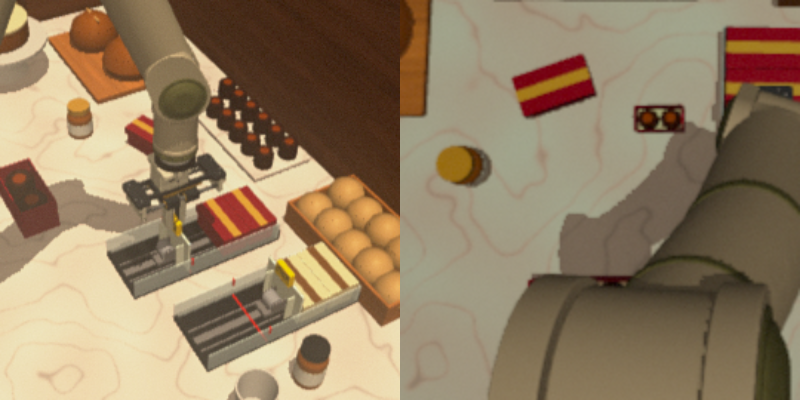

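The lidded tin stands closed (right half, about (555,85)). The paddle is held at the mark (left half, about (180,230)) and stayed steady for 0.95 s, so I'm handing in.

```bash
python3 -c "
from rig import job
print(job.finish_job())"
```

```text
the job is handed in; nothing more can be done
None
```

The lid is on the middle-sized tin and I let go of it. The burgundy tray's paddle is drawn back to the red mark, and the gripper is still holding it. I handed the job in at about 30 s.

- **Lid:** it touched down at the seated height with 6 N of contact. After I let go, the top camera put its top at 54.1–54.2 mm, against 54.5 mm fully seated, and it lay square on the tin to within about half a degree.
- **Paddle:** the front face measured x ≈ 509.8 mm and the mark x ≈ 510.7–511.0 mm, so it is about 1 mm past the centre of the 4 mm line. Gripper travel was 76.4 mm; the listed distance is 76 mm, and my camera measurement gave 75.3 mm. It did not move over 0.95 s of holding, with the tab still pinched at about 12 mm.
- **Adjustments:** the first pull stopped short, a second attempt to close the gap did not move it, and the third went about 2.5 mm too far. I eased it forward to where it is now.
- **Other things:** the final pictures show the jars, cup, other tray and stocked tins apparently undisturbed. I judged those by eye and did not measure them again.

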